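# Move the blue shelf stop one notch along its rail

### The job

The bay on the spring-clip side of the blue shelf stop has to be one notch wider. Lift the blue stop, upright, out of its notch in the rail, shift it along to the very next notch further away from the spring clip, and drop its tongue in so that it sits fully down on the rail, square to it; then let go. Leave the yellow stop where it is.

Things in the scene. Friction and masses are not known exactly. Their poses are not given: they have to be found in the camera images.
- rail: Fixed grey steel rail, 90 (x) x 400 (y) x 30 mm high; 45 mm high brass spring clip just off its +y end, 247 mm from the origin. Origin: centre of the underside; x across, y along towards the clip, z up. Six notches in the flat top face, each 60 (x) x 28 (y) mm, 24 deep, centred at x = 0, y = +155, +93, +31, -31, -93, -155 mm (pitch 62).
- stop_blue: Loose blue stop, 0.1-0.25 kg, seated in the notch at y = +155 or -31 mm, axes as the rail's within 10 deg. Origin: centre of the underside of its shoulder, 30 mm above the rail's origin when seated. Shoulder 70 (x) x 54 (y) x 8 mm; tongue below 44 x 14, 20 mm down; finger tab above 44 (x) x 16 (y), from 8 to 60 mm above the origin: pinch its 16 mm from above.
- stop_yellow: A yellow stop of the same shape and size, origin and axes alike, in the other of those two notches. It stays where it is.
Things that resemble listed ones, but are neither listed nor needed, are in the scene too. Of the things that look like the stop_blue, the largest one is meant.

How it is judged:
By the outcome, as a careful person would: the job done as asked, in the order asked, and still so for the second after the job is handed in, with the robot touching nothing.
It also fails if it takes over 29 s, if anything falls off the work surface, if the arm or the gripper's body presses on something with over 40 N, if the wrist force passes 120 N, or if a joint passes its speed limit or range.

### The arm

A 6-joint arm with a two-finger parallel gripper is mounted at the origin on the work surface. World frame = base frame: x ahead of the robot, y to its left, z up, the work surface at z = 0. Lengths are in m, angles in rad, forces in N, time in s.
With the tool pointing down it reaches from about 0.275 to 0.825 m from the base axis. Payload 4.9 kg.
Tool frame: the origin (TCP) lies midway between the tips of the shut fingers; the grasp point (between the pads) lies 19 mm behind it (bot.grip_depth is the distance from the TCP to the grasp point, in m); y points along the fingers, x is the direction in which the jaws open and shut, and the axes are right-handed (so a half turn about y gives the same grasp; the last joint's range is limited). The gripper opens to 85 mm and grips with 20 to 120 N. Pads are 22 mm wide; open, the fingers measure 114 mm over their backs; the gripper's body (76 mm by 85 mm) begins 54 mm behind the grasp point. The pads swing forward as they close: fully open they stand 13 mm farther back than shut.
Start: joints at [1.026, 0.326, -0.193, 1.052, 0, 1.437], TCP at [0.22, 0.504, 0.208] pointing down, gripper open.
Joint ranges: [-2.65, 2.65], [-0.97, 1.79], [-1.3, 1.35], [-1.93, 2.1], [-1.47, 1.37], [-3.14, 3.14]. Speed limits (rad/s): [2.57, 2.57, 3.14, 3.14, 3.14, 3.14].

### API

Orientations are given as a unit quaternion [w, x, y, z].
In Python, from cell import bot gives the robot as it stands. Calls block until the motion is done:
- bot.move_pose(position, orientation): joint-space move of the TCP to a pose.
- bot.move_linear(position, speed=0.15, rotation=None, until_force=None): straight line of the TCP; rotation=None keeps the orientation; speed is the mean speed in m/s. With until_force (N) it stops when the force on the tool has changed by that much, and returns True; else False.
- bot.goto_joints(angles): joint-space move.
- bot.set_gripper(opening, grasp_force=None): opening from 0.0 (shut) to 1.0 (fully open); grasp_force is the grip in N (None keeps the last); returns when the fingers have stopped.
- bot.wait(seconds).
- bot.solve_ik(position, orientation): joint angles nearest the present ones, or None.
- bot.camera(name): name is "scene" or "top" or "wrist"; returns the picture (400x640x3 uint8, red, green, blue); there is no depth.
- bot.calibration(name): a dict with "mtx" (3x3 intrinsics, pixels), "extrinsics" (4x4, takes a point from world to camera coordinates); the wrist camera has in their place "hand_eye" (4x4, takes a point from camera to tool coordinates, whose origin is the TCP and whose axes are the tool frame's). Camera axes: x right, y down, z forward; pixel columns grow to the right and rows downward; lengths in m; the calibration is good to about 2 mm. A picture is of the moment at which its call begins: read the wrist's pose just before it. calibration takes no time and is no camera call.
A pose or a line that the arm cannot do raises bot.PlanningError and nothing moves.
- bot.close_job(): hands the job in, once; it reports no verdict.
Trained networks look in the newest picture that a camera, given by its name, has taken for a name from the list of things; names that differ only in an ending like _2 or _b are one class to them, and where a whole thing is asked for, a point or a joint stands for the part that bears it (a point fixed in the world has none). Each returns a list of dicts, best first, with "confidence" (0 to 1); they miss things now and then, are a little off and sometimes report something else, mostly with a low value. They report only what shows in the picture. A call takes as long as a camera call. They do not tell look-alikes from the thing itself.
- bot.search_frame(camera, thing): "bbox" ([left, top, width, height] in pixels, round what is visible of it).
Readings, each from a call of its own:
- bot.read_clock(): time.
- bot.read_joint_positions(): joint angles.
- bot.read_joint_vel(): joint speeds.
- bot.read_joint_efforts(): joint torques, N m.
- bot.read_position(): TCP position.
- bot.read_tool_rot(): TCP orientation.
- bot.read_ft_force(): force on the tool from outside, world axes, zero at the start.
- bot.read_moment(): the same for the moment, N m.
- bot.read_gripper_width(): opening from 0.0 (shut) to 1.0 (fully open).
Only numpy, scipy, OpenCV 4.12 (cv2) and the standard library are available. Lean on these libraries where they do the work, as an engineer would, in place of code of your own. Each camera call takes 0.05 s, during which the arm holds its last target.

## Working session

There is one attempt and no reset: what is moved stays moved. The work goes in short steps, each a Python script; the robot and the scene stay as the last script left them, time stands still between calls to the robot, and variables do not carry over. Pictures are saved under pics/ and viewed, and the job is handed in when it is done.

```bash
mkdir -p pics; ls
python3 - <<'E'
from cell import bot
import cv2
for c in("scene","top","wrist"):
    im=bot.camera(c); cv2.imwrite(f"pics/{c}0.png",im[:,:,::-1])
    for t in("rail","stop_blue","stop_yellow"):
        print(c,t,[(r['bbox'],round(r['confidence'],2)) for r in bot.search_frame(c,t)])
    print(bot.calibration(c))
print(bot.read_clock(),bot.read_position(),bot.read_tool_rot())
E
```

```text
pics
scene rail [([143.6, 149.0, 240.6, 206.7], 0.95)]
scene stop_blue [([188.4, 206.8, 34.1, 30.9], 0.91), ([279.8, 296.4, 37.4, 43.9], 0.85), ([229.8, 227.5, 51.3, 53.4], 0.69)]
scene stop_yellow [([311.6, 162.9, 45.1, 47.2], 0.76)]
{'mtx': array([[373.62268745,   0.        , 316.02613601],
       [  0.        , 373.62268745, 192.05766405],
       [  0.        ,   0.        ,   1.        ]]), 'extrinsics': array([[ 0.7020928 ,  0.71197911,  0.01230628, -0.42103832],
       [ 0.59936372, -0.58153333, -0.55007465, -0.2649191 ],
       [-0.38448515,  0.39357939, -0.83502481,  0.88044088],
       [ 0.        ,  0.        ,  0.        ,  1.        ]])}
top rail [([232.8, 170.9, 282.3, 61.6], 0.8)]
top stop_blue [([408.2, 258.0, 26.6, 27.7], 0.92), ([401.9, 124.4, 31.0, 21.2], 0.82), ([396.7, 179.3, 33.3, 45.8], 0.8)]
top stop_yellow [([282.2, 181.1, 33.3, 39.0], 0.87)]
{'mtx': array([[457.53602016,   0.        , 319.74326748],
       [  0.        , 457.53602016, 203.69952284],
       [  0.        ,   0.        ,   1.        ]]), 'extrinsics': array([[ 0.01264977, -0.9997919 ,  0.0160042
[... 161 characters left out ...]
0.        ,  0.        ,  1.        ]])}
wrist rail []
wrist stop_blue []
wrist stop_yellow []
{'mtx': array([[310.70122123,   0.        , 323.90257221],
       [  0.        , 310.70122123, 199.34290099],
       [  0.        ,   0.        ,   1.        ]]), 'hand_eye': array([[ 9.99999717e-01, -2.26976647e-04,  7.17394749e-04,
         2.14773276e-04],
       [-7.52104755e-04, -2.72842783e-01,  9.62058340e-01,
        -1.66009615e-01],
       [-2.26287968e-05, -9.62058607e-01, -2.72842877e-01,
         6.88295746e-02],
       [ 0.00000000e+00,  0.00000000e+00,  0.00000000e+00,
         1.00000000e+00]])}
0.6 [0.21964612 0.50425257 0.20839939] [-0.59146659  0.59147248  0.38752307 -0.38749638]
```

View pics/scene0.png

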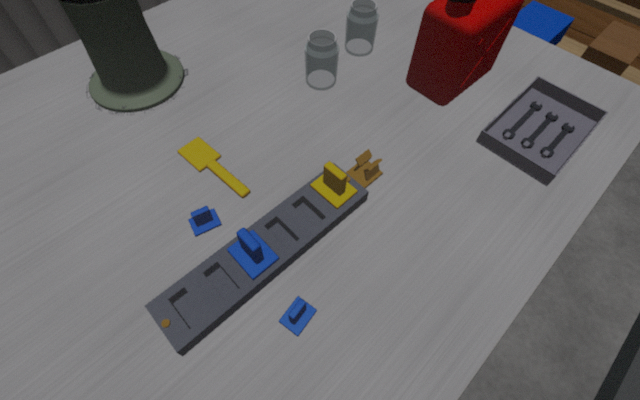

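View pics/top0.png

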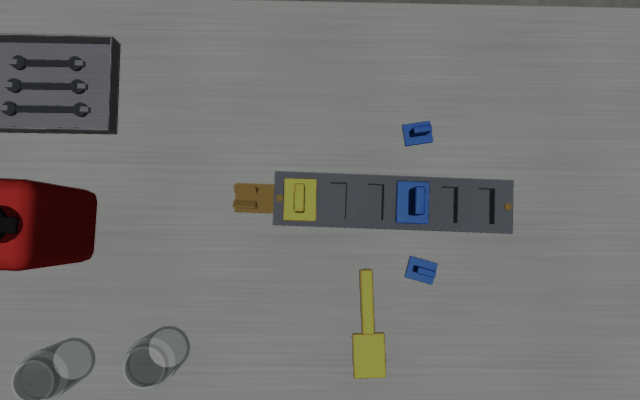

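The scene picture shows the rail with its brass clip at about (365,170). The yellow stop sits next to the clip and the blue stop on the rail is at (253,250). In the top picture the clip is at (255,198), yellow at (300,200), and blue at (413,202) in notch y=-31. The target is the next notch to the right, at about (450,204).

Blue candidates in the top picture are (418,133), (421,270) and (413,202). The one at (413,202) is the largest and the only one seated on the rail, so I'll confirm it in a crop.

Run:
```python
import cv2
im=cv2.imread("pics/top0.png")
cv2.imwrite("pics/c1.png",cv2.resize(cv2.convertScaleAbs(im[110:290,370:530],alpha=1.6),None,fx=3.3,fy=3.3,interpolation=cv2.INTER_CUBIC))
cv2.imwrite("pics/c2.png",cv2.resize(cv2.convertScaleAbs(im[160:245,225:525],alpha=1.8),None,fx=2.66,fy=2.66,interpolation=cv2.INTER_CUBIC))
```

```text
(no output)
```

View pics/c1.png

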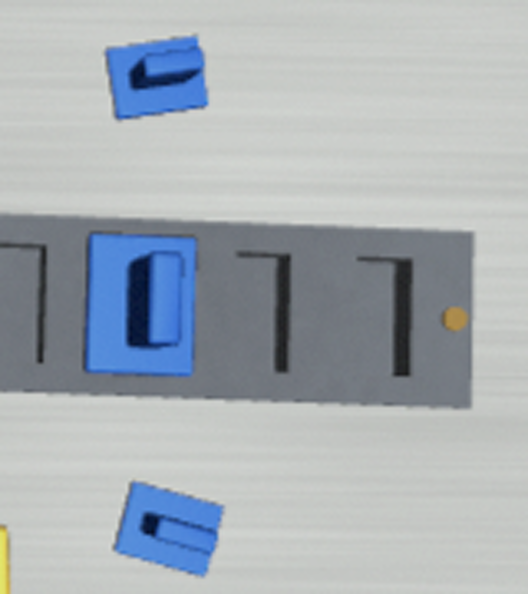

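View pics/c2.png

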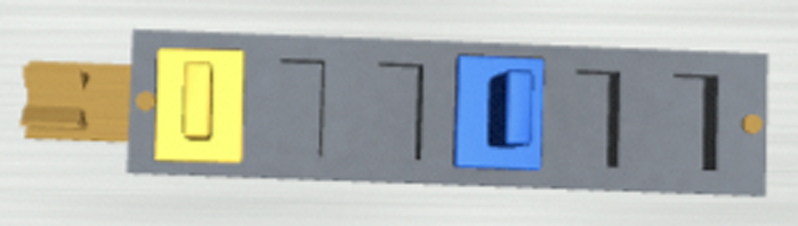

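The crop confirms it: the stop at (413,202) has by far the largest shoulder and sits in the rail notch. The two loose blue pieces are roughly two thirds of its size. Next I'll fit the rail and stop poses.

```bash
cat > h.py <<'E'
import numpy as np, cv2
from cell import bot
from scipy.optimize import least_squares
from scipy.spatial.transform import Rotation as R
def proj(c,P):
    k=bot.calibration(c);P=np.atleast_2d(P)
    q=P@k['extrinsics'][:3,:3].T+k['extrinsics'][:3,3]; q=q@k['mtx'].T
    return q[:,:2]/q[:,2:]
def place(p,L):  # planar pose x,y,yaw
    c,s=np.cos(p[2]),np.sin(p[2]); L=np.atleast_2d(L).astype(float)
    return np.c_[p[0]+c*L[:,0]-s*L[:,1],p[1]+s*L[:,0]+c*L[:,1],L[:,2]]
def fit(obs,p0):
    f=lambda p:np.concatenate([(proj(c,place(p,L))-uv).ravel() for c,L,uv in obs])
    r=least_squares(f,p0,loss='soft_l1'); return r.x,np.round(r.fun,1)
def quat(th): # tool y down, tool x along world direction angle th
    x=np.array([np.cos(th),np.sin(th),0]);y=np.array([0,0,-1.]);z=np.cross(x,y)
    q=R.from_matrix(np.c_[x,y,z]).as_quat(); return np.r_[q[3],q[:3]]
E
python3 - <<'E'
from h import *
# rail: order (+x,+y),(+x,-y),(-x,-y),(-x,+y)
S=np.array([[1,1],[1,-1],[-1,-1],[-1,1.]])
rl=np.c_[S*[.045,.2],np.full(4,.03)]
uv=np.array([[134,29],[768,53],[766,196],[128,171]])/2.66+[225,160]
p,res=fit([("top",rl,uv)],[.52,-.05,0]);print(p,res)
bl=np.c_[S*[.035,.027],np.full(4,.038)]
uvb=np.array([[90,232],[197,238],[192,377],[86,372]])/3.3+[370,110]
tab=np.c_[S*[.022,.008],np.full(4,.09)]
b,res=fit([("top",bl,uvb)],[.52,-.1,0]);print(b,res)
print('expected',place(p,[[0,-.031,0]]),'target',place(p,[[0,-.093,0]]))
np.savez('pose.npz',p=p,b=b)
for c in("top","scene"):
    im=cv2.imread(f"pics/{c}0.png"); im=cv2.resize(im,None,fx=4,fy=4,interpolation=cv2.INTER_CUBIC);im=cv2.convertScaleAbs(im,alpha=1.5)
    for L,q,col in((rl,p,(0,0,255)),(bl,b,(0,255,255)),(tab,b,(0,255,0))):
        cv2.polylines(im,[np.int32((proj(c,place(q,L))+.5)*4)],True,col,1)
    im=im[640:960,900:2100] if c=="top" else im[580:1440,560:1560]
    cv2.imwrite(f"pics/o_{c}.png",cv2.resize(im,None,fx=.66,fy=.66))
E
```

```text
[ 0.54531615 -0.06539356 -0.02488407] [-0.2 -0.4  0.3 -0.   0.2  0.  -0.3  0.4]
[ 0.54499072 -0.09463501 -0.03317818] [-0.   0.1  0.1 -0.2  0.2  0.  -0.4  0.1]
expected [[ 0.54454483 -0.09638396  0.        ]] target [[ 0.54300217 -0.15836477  0.        ]]
```

View pics/o_top.png

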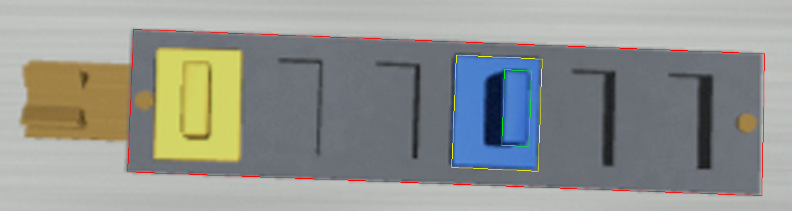

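View pics/o_scene.png

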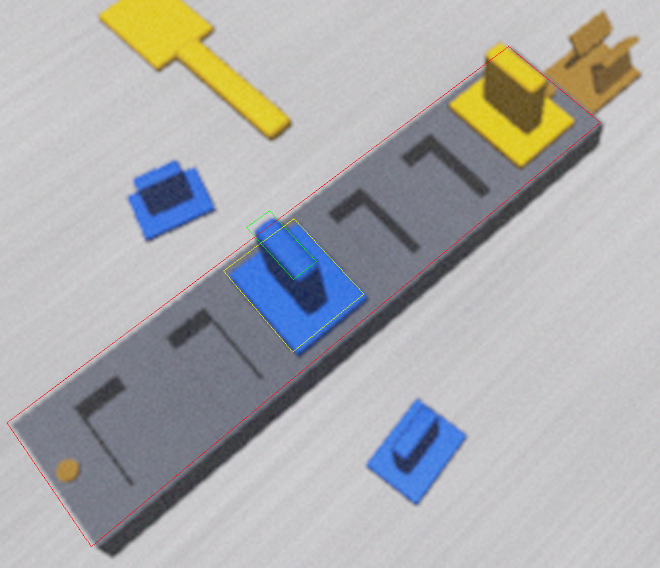

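The top-camera fit residuals are at most 0.4 px, and the stop is about 2 mm from its nominal notch. The scene overlay is 1–2 px off, roughly the stated calibration tolerance. Next I'll hover over the stop and check with the wrist camera.

```bash
cat >> h.py <<'E'
def wproj(P,pos,q):
    k=bot.calibration("wrist"); Rt=R.from_quat(np.r_[q[1:],q[0]]).as_matrix()
    L=(np.atleast_2d(P)-pos)@Rt
    H=np.linalg.inv(k['hand_eye']); c=L@H[:3,:3].T+H[:3,3]; c=c@k['mtx'].T
    return c[:,:2]/c[:,2:]
E
python3 - <<'E'
from h import *
d=np.load('pose.npz');p,b=d['p'],d['b']
for s in(1,-1):
    print(s,bot.solve_ik([b[0],b[1],.19],quat(p[2]+s*np.pi/2)))
print(bot.read_clock())
E
```

```text
1 [-0.30538363  0.34473109 -0.214454    1.01161123  0.         -0.28049956]
-1 [-0.30538363  0.34473109 -0.214454    1.01161123  0.          2.86109309]
0.6
```

Run:
```python
from h import *
k=bot.calibration("scene");E=k['extrinsics'];C=-E[:3,:3].T@E[:3,3]
for uv in[(408,82),(440,104),(490,60),(320,85),(305,80),(360,50)]:
    r=E[:3,:3].T@np.linalg.inv(k['mtx'])@[*uv,1]; t=-C[2]/r[2]; w=C+t*r; print(uv,w.round(3),np.hypot(*w[:2]).round(3),np.degrees(np.arctan2(w[1],w[0])).round())
print(C)
k=bot.calibration("top");E=k['extrinsics'];print(-E[:3,:3].T@E[:3,3])
```

```text
(408, 82) [0.448 0.456 0.   ] 0.64 45.0
(440, 104) [0.545 0.449 0.   ] 0.706 40.0
(490, 60) [0.541 0.671 0.   ] 0.862 51.0
(320, 85) [0.311 0.298 0.   ] 0.431 44.0
(305, 80) [0.274 0.284 0.   ] 0.395 46.0
(360, 50) [0.288 0.464 0.   ] 0.547 58.0
[ 0.79290732 -0.20081218  0.59464612]
[0.50148734 0.07019333 0.78816585]
```

Run:
```python
from h import *
for h in(.1,.15,.2,.25,.3): print(h,proj("scene",[[.448,.456,h],[.545,.449,h],[.29,.46,h*.5]]).round(),proj("top",[.448,.456,h]).round())
for z in(.3,.36,.4): print(z,bot.solve_ik([.22,.504,z],bot.read_tool_rot()), bot.solve_ik([.5,-.09,z],quat(np.load('pose.npz')['p'][2]+np.pi/2)))
```

```text
0.1 [[418.  45.]
 [454.  68.]
 [362.  33.]] [[ 52. 260.]]
0.15 [[424.  23.]
 [462.  46.]
 [363.  24.]] [[ 31. 263.]]
0.2 [[430.  -1.]
 [472.  22.]
 [364.  14.]] [[  7. 266.]]
0.25 [[438. -28.]
 [482.  -5.]
 [365.   3.]] [[-22. 270.]]
0.3 [[446. -58.]
 [494. -36.]
 [367.  -8.]] [[-57. 274.]]
0.3 [ 1.02499354e+00  2.84042709e-01 -1.77405145e-02  1.26898262e+00
 -2.37673027e-05  1.43579566e+00] [-0.32347633  0.20214111 -0.12495357  1.24370164  0.         -0.29859226]
0.36 [ 1.02499354e+00  2.77425771e-01  1.22087394e-01  1.41542747e+00
 -2.37673027e-05  1.43579566e+00] [-0.32347633  0.19269248  0.0122687   1.39037255  0.         -0.29859226]
0.4 [ 1.02499354e+00  2.83098281e-01  2.28983490e-01  1.51665105e+00
 -2.37673027e-05  1.43579566e+00] [-0.32347633  0.19611972  0.11561858  1.49029518  0.         -0.29859226]
```

The canister is about 0.2 m tall and stands close to the sweep path, so I'll lift before sweeping across.

Run:
```python
from h import *
d=np.load('pose.npz');p,b=d['p'],d['b']; Q=quat(p[2]+np.pi/2)
bot.move_linear([.22,.504,.34],speed=.25)
bot.move_pose([.53,b[1],.32],Q); print(bot.read_clock())
bot.set_gripper(.7)
bot.move_pose([b[0],b[1],.17],Q); print(bot.read_clock())
pos,q=bot.read_position(),bot.read_tool_rot(); im=bot.camera("wrist")
print(pos,q,bot.read_clock(),[(r['bbox'],r['confidence']) for r in bot.search_frame("wrist","stop_blue")],bot.read_gripper_width())
cv2.imwrite("pics/w1.png",im[:,:,::-1]); np.savez('w1.npz',pos=pos,q=q)
o=cv2.convertScaleAbs(im[:,:,::-1].copy(),alpha=1.4)
S=np.array([[1,1],[1,-1],[-1,-1],[-1,1.]])
for hx,hy,z,Pp,cy,col in((.045,.2,.03,p,0,(0,0,255)),(.035,.027,.038,b,0,(0,255,255)),(.022,.008,.09,b,0,(0,255,0)),(.03,.014,.03,p,-.093,(255,0,255))):
    L=np.c_[S*[hx,hy]+[0,cy],np.full(4,z)]
    cv2.polylines(o,[np.int32(wproj(place(Pp,L),pos,q))],True,col,1)
cv2.imwrite("pics/w1o.png",o)
```

```text
3.675
4.7083
[ 0.54557691 -0.09482706  0.1709102 ] [-0.50591753  0.50644832  0.49387616 -0.49360297] 4.7583 [([296.8, 146.3, 57.9, 78.7], 0.91), ([295.0, 263.5, 44.9, 43.3], 0.81), ([276.5, 36.9, 55.7, 55.2], 0.66)] 0.7001118625916134
```

View pics/w1o.png

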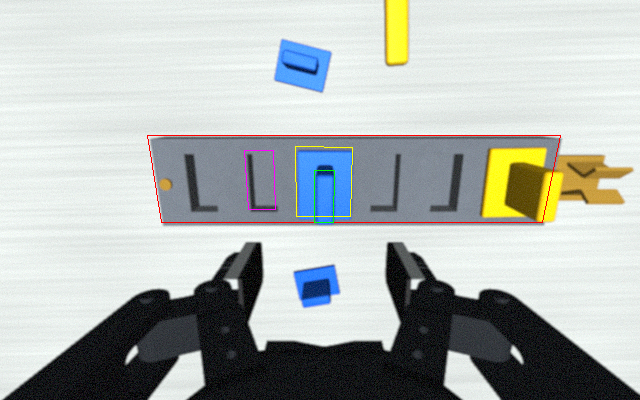

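The wrist overlay agrees with the top-camera fit to within about 2 px (about 2 mm). The blue tab at (323,195) is centred between the fingers, and the purple target notch matches the one at (260,180). I'll grasp and lift.

```bash
python3 - <<'E'
from h import *
d=np.load('pose.npz');p,b=d['p'],d['b']; 
b=b-[.001,0,0]
bot.move_linear([b[0],b[1],.10],speed=.15)
hit=bot.move_linear([b[0],b[1],.047],speed=.06,until_force=8); print(hit,bot.read_position())
bot.set_gripper(0.0,grasp_force=45); print(bot.read_gripper_width(),bot.read_ft_force(),bot.read_position())
bot.move_linear([b[0],b[1],.092],speed=.05); print(bot.read_gripper_width(),bot.read_ft_force(),bot.read_position(),bot.read_clock())
for c in("wrist","scene"):
    im=bot.camera(c); cv2.imwrite(f"pics/{c}2.png",im[:,:,::-1])
E
python3 -c "
import cv2,numpy as np
a=cv2.imread('pics/wrist2.png')[100:400,100:580];b=cv2.imread('pics/scene2.png')[130:370,140:400]
b=cv2.resize(b,(325,300));cv2.imwrite('pics/m2.png',np.hstack([cv2.resize(a,(475,300)),b]))"
```

```text
False [ 0.54431424 -0.09473026  0.04729237]
0.17487011822385523 [-0.84227575  0.8968423   2.42536578] [ 0.54416376 -0.09462498  0.0473023 ]
0.1727249364264339 [ 0.00508705 -0.24040311 -1.73061883] [ 0.54369575 -0.0945636   0.09168966] 7.975
```

View pics/m2.png

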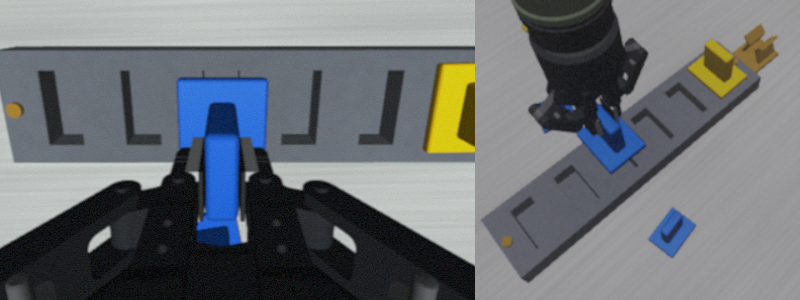

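The stop is held upright (width 0.17, weight about 1.7 N) and its tongue is clear of the notch. I'll shift it one pitch and lower it until it makes contact.

```bash
python3 - <<'E'
from h import *
p=np.load('pose.npz')['p']; t=place(p,[[0,-.093,0]])[0]; t[0]-=.001; t[1]+=.0005; print(t)
bot.move_linear([t[0],t[1],.092],speed=.08)
print(bot.read_position(),bot.read_clock())
im=bot.camera("wrist"); cv2.imwrite("pics/w3.png",im[:,:,::-1])
bot.move_linear([t[0],t[1],.062],speed=.06)
hit=bot.move_linear([t[0],t[1],.0455],speed=.025,until_force=7)
print(hit,bot.read_position(),bot.read_ft_force(),bot.read_moment(),bot.read_gripper_width(),bot.read_clock())
for c in("wrist","scene","top"):
    im=bot.camera(c); cv2.imwrite(f"pics/{c}4.png",im[:,:,::-1])
E
python3 -c "
import cv2,numpy as np
a=cv2.imread('pics/wrist4.png')[100:400,100:580];b=cv2.imread('pics/scene4.png')[130:370,140:400]
b=cv2.resize(b,(325,300));cv2.imwrite('pics/m4.png',np.hstack([cv2.resize(a,(475,300)),b]))"
```

```text
[ 0.54200217 -0.15786477  0.        ]
[ 0.54186868 -0.15757036  0.09192352] 9.0167
True [ 0.54180624 -0.1577126   0.04731672] [-1.10613768 -0.4342187   3.70941822] [-0.09555035  0.05167254 -0.05452814] 0.1728235413081342 10.2917
```

View pics/m4.png

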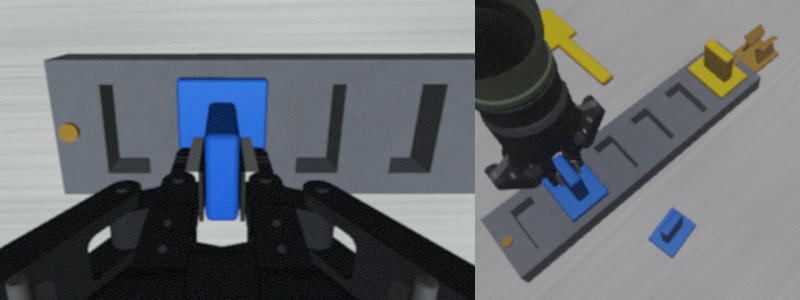

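Contact came at TCP z = 0.0473, the same height as at the grasp, so the stop is seated. It is in the next notch, leaving one notch free on the -y side. I'll release, retreat and check.

Run:
```python
from h import *
x=bot.read_position()
bot.set_gripper(.5)
bot.move_linear([x[0],x[1],.13],speed=.12)
bot.move_linear([x[0],x[1],.22],speed=.25)
pos,q=bot.read_position(),bot.read_tool_rot()
for c in("wrist","scene","top"):
    im=bot.camera(c); cv2.imwrite(f"pics/{c}5.png",im[:,:,::-1])
print(pos,bot.read_clock())
p=np.load('pose.npz')['p'].copy(); p[0]-=.001
o=cv2.convertScaleAbs(cv2.imread("pics/wrist5.png"),alpha=1.4)
S=np.array([[1,1],[1,-1],[-1,-1],[-1,1.]])
for hx,hy,z,cy,col in((.045,.2,.03,0,(0,0,255)),(.035,.027,.038,-.093,(0,255,255)),(.022,.008,.09,-.093,(0,255,0))):
    L=np.c_[S*[hx,hy]+[0,cy],np.full(4,z)]
    cv2.polylines(o,[np.int32(wproj(place(p,L),pos,q)*1)],True,col,1)
cv2.imwrite("pics/w5o.png",cv2.resize(o[100:300,150:550],None,fx=2,fy=2))
b=cv2.imread('pics/scene5.png')[130:370,140:400];cv2.imwrite('pics/s5c.png',cv2.resize(b,None,fx=2.5,fy=2.5))
```

```text
[ 0.54173844 -0.15770802  0.21979834] 12.325
```

View pics/w5o.png

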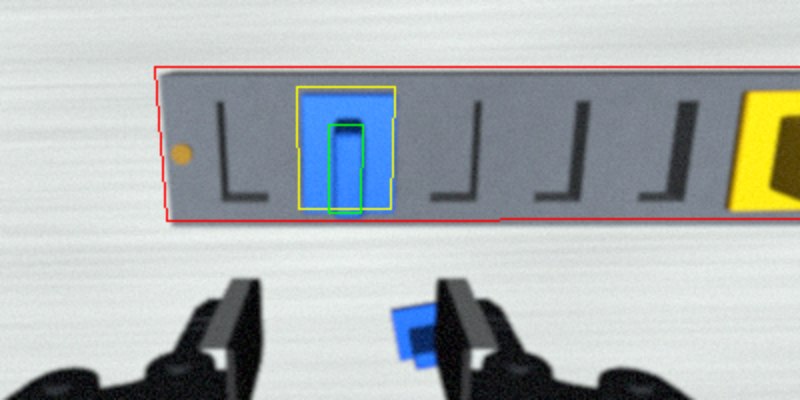

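View pics/s5c.png

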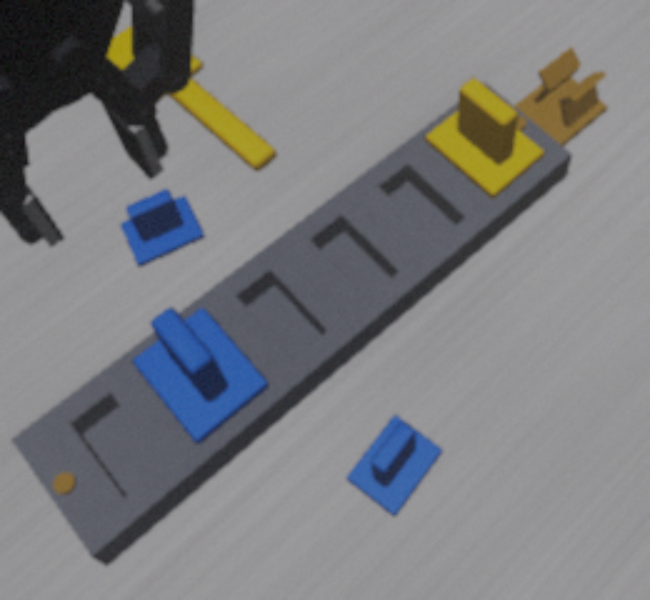

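The stop sits flat and square in notch y=-93, matching the overlay to within 1–2 px. The yellow stop is unchanged and nothing is touching the gripper.

Run:
```python
from cell import bot
print(bot.read_ft_force()); bot.close_job(); print(bot.read_clock())
```

```text
[-0.22430507 -1.09260759 -0.20180834]
the job is handed in; nothing more can be done
the job is handed in; nothing more can be done
```

I moved the blue stop one notch away from the spring clip, from y = −31 to y = −93 mm, and let go. I handed the job in about 12.3 s into the 29 s limit.

- **Seating:** it touched down at the same tool height it had when I gripped it in the old notch (TCP z 0.0473 m both times), so it is fully down.
- **Position:** the last wrist and scene pictures show it upright and square to the rail. It lies within 1–2 px (about 2 mm) of where that notch should put it.
- **Surroundings:** the yellow stop is still next to the clip, and the gripper had moved clear above, touching nothing.
- **Disagreement:** the rail position fitted from the top camera was about 2 mm off in the wrist view and 1–2 px off in the scene view. That is close to the stated calibration tolerance and well inside the 7–8 mm of play each side in the notch.

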